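# Raise the lift shelf past its upper rung, seat the pawl, and load the shelf

## Robot

A 6-joint arm with a two-finger parallel gripper is mounted at the origin on a cart in front of the work surface, level with it; the furniture and walls round the work are solid. World frame = base frame: x ahead of the robot, y to its left, z up, the work surface at z = 0. Lengths are in m, angles in rad, forces in N, time in s.
With the tool pointing down it reaches from about 0.375 to 0.9 m from the base axis. Payload 3.1 kg.
Tool frame: the origin (TCP) lies on the centre line of the jaws, within the pads' length; the fingertips stand 11 mm ahead of it and the grasp point (between the pads) lies 8 mm behind it; z points along the fingers, y is the line along which they close (so a half turn about z gives the same grasp; the last joint's range is limited). The gripper opens to 87 mm and grips with 3 to 60 N. Pads are 19 mm wide; open, the fingers measure 117 mm over their backs; the gripper's body (75 mm by 190 mm) begins 51 mm behind the grasp point.
Start: joints at [1.115, 0.527, 1.433, -0, 1.181, -0.178], TCP at [0.171, 0.601, 0.194] pointing down, gripper open.
Joint ranges: [-3.08, 3.08], [-0.75, 2.2], [0.22, 2.44], [-1.43, 4.57], [0, 2.65], [-2.85, 2.85]. Speed limits (rad/s): [2.79, 2.79, 3.14, 3.14, 3.14, 3.14].

## Interface

Orientations are given as a 3x3 rotation matrix whose columns are the frame's x, y, z axes.
In Python, from workcell import arm gives the robot as it stands. The module is installed in compiled form; this text tells all that it offers.
- The arm moves only by the tool carry_out, never from a script. Its argument "moves" is one flat list of numbers, 7 for each row, row after row: the opening in per cent of the stroke, from 0 (shut) to 100 (fully open), then the shift along the world's x, y, z in units of 40 mm (1.0 is 40 mm), then the turn, a rotation vector about the world's x, y, z in units of 5 degrees (1.0 is 5 degrees). A call has 1 to 8 rows; each row is the pose to reach, as a shift and turn from the pose commanded when the call began; what a row does not reach only later rows make up. A row lasts 1/12 s, in which the tool goes at most 41.7 mm and 7.16 degrees, less where a joint would pass 70% of its speed; a pose out of reach is approached as far as the arm can. A call with a gripper value outside its range is refused whole. The fingers move at their own pace and stop on an object; "newtons" is the grip in N (left out, the last holds). Time passes only in rows, so rows that repeat a pose let the fingers close. It gives the time, the measured TCP pose, the force, the opening and the grip force at its end, in the units of the state.
- arm.read_state(): the state, without advancing time (a new reading comes with each control period).
- arm.read_camera(name): name is "scene" or "top"; returns the picture (384x512x3 uint8, red, green, blue); there is no depth.
- arm.get_calibration(name): a dict with "camera_matrix" (3x3 intrinsics, pixels), "world_from_camera" (4x4, takes a point from camera to world coordinates). Camera axes: x right, y down, z forward; pixel columns grow to the right and rows downward; lengths in m; the calibration is good to about 2 mm. A picture is of the moment at which its call begins. get_calibration takes no time and is no camera call.
- arm.finish_job(): hands the job in; it is judged then, once.
The state is a dict: "clock": time; "q": joint angles; "joint_velocities": joint speeds; "effort": joint torques, N m; "tool_pos": TCP position; "ee_rot": TCP orientation; "ft_force": force on the tool from outside, world axes, zero at the start; "torque": the same for the moment, N m; "width": finger opening in m; "grip_force": force on a finger pad.
Only numpy, scipy, OpenCV 4.12 (cv2) and the standard library are available. Lean on these libraries where they do the work, as an engineer would, in place of code of your own. Each camera call takes 0.05 s, during which the arm holds its last target. There are 200 camera calls.

## Task

Raise the shelf of the lift stand by its handle until its pawl has passed the upper rung, then lower it under control until the pawl sits on that rung and carries the shelf; do not let the shelf drop onto the rung, do not press it down hard, and let go. Then pick up the small buffer bottle, set it gently upright on the raised shelf and let go, leaving the vials and the dropper bottle where they stand.

Things in the scene. Friction and masses are not known exactly. Their poses are not given: they have to be found in the camera images.
- lift_stand: fixed bench stand: base plate 230 x 130 x 12 mm, two upright steel rails (x = +85 mm, y = +-40 mm; crosspiece up to 239 mm). Between them is clamped a ladder strip with two rungs, 8 mm rods across y at x = +80 mm, 45 mm apart, centres 100 and 145 mm above the worktop, but +-16 mm, differently each time: find it by feel. Origin: centre of the underside; x from handle to rails, z up
- carriage (a joint): height of the shelf above its bottom stop in m: 0 at the start, shelf top then 50 mm above the worktop; upper end stop 0.130. The pawl rests on the lower rung at 0.035 and on the upper rung at 0.080, each +-0.016 as the strip is clamped; it has cleared a rung when the shelf is about 15 mm above that rest height
- handle (a point): grip point of the shelf's handle, an upright black plastic fin on the front end of the shelf: 30 mm along x, 12 mm thick along y, from the shelf to 49 mm above it; the point is in its middle, 30 mm above the shelf top. Pinch it from above across its 12 mm thickness (y)
- shelf_mid (a point): point on the top surface of the shelf, free place for the bottle. The shelf is an aluminium plate 150 x 110 x 6 mm, reaching 82 mm to -x and 68 mm to +x of this point, axes as the stand's; 63 mm to -x stands the handle, from 40 mm to +x the pawl. Shelf with pawl weighs about 6 N (+-20 %), sliding friction about 1.5 N: it falls if let go
- pawl: steel gravity pawl, 60 x 20 x 18 mm, on a pin 22 mm above the shelf top at its rear. Its tooth (25 mm long, 6 mm thick) points to the rungs; a round weight at the other end holds it level. A rung met while rising swings the tooth down (about 1 N); past it the tooth falls back level and on lowering rests on the rung (made for 20 N at most, shelf included). Origin on the pin, x along the tooth
- buffer_10: small white plastic buffer bottle with screw cap, upright, 38 mm diameter, 75 mm tall (shoulder at 58 mm, cap 26 mm diameter), about 0.07 kg; the only one of its kind, on the worktop right of the stand. Origin: centre of its underside
- vial_0: sample vial, 27 mm diameter, 52 mm tall, bystander. Origin: centre of its underside
- vial_1: sample vial, 27 mm diameter, 52 mm tall, bystander. Origin: centre of its underside
- dropper: brown dropper bottle, 33 mm diameter, 102 mm tall, bystander. Origin: centre of its underside
Not all that is in view belongs to the job. What is shaped like the buffer_10 but orange or yellow is not meant.

How it is judged:
On the way, in this order (a step that is already met when the one before it is completed fails the run):
1. the shelf, let go, hangs at rest with its pawl on the upper rung (value of joint carriage between 0.061 and 0.099 m and contact force between pawl and lift_stand above 2 N and contact force between the fingers and lift_stand below 0.05 N and velocity of joint carriage between -0.01 and 0.01 m/s and z of buffer_10 in the frame of lift_stand below 0.03 m), for 0.3 s.
2. the bottle stands on the raised shelf (z of buffer_10 in the frame of shelf_mid between -0.005 and 0.005 m and contact force between buffer_10 and lift_stand above 0.2 N and angle between buffer_10's own z axis and vertical below 0.12 rad), for 0.2 s.
At the end, for the whole second after the job is handed in: the shelf is locked: its pawl rests on the upper rung and carries the load (over 2 N on the rung, joint between 0.061 and 0.099), and the bottle stands upright (within 7 degrees) and at rest on the shelf plate (underside within 5 mm of its top) (value of joint carriage between 0.061 and 0.099 m and contact force between pawl and lift_stand above 2 N and z of buffer_10 in the frame of shelf_mid between -0.005 and 0.005 m and angle between buffer_10's own z axis and vertical below 0.12 rad and linear speed of buffer_10 below 0.02 m/s and velocity of joint carriage between -0.01 and 0.01 m/s); the robot touches nothing.
It fails at once if the shelf drops (falls faster than 0.12 m/s) instead of being lowered (velocity of joint carriage below -0.12 m/s).
It fails at once if while being seated the shelf is pressed onto a rung: more than 20 N on the pawl before the bottle is brought (contact force between pawl and lift_stand above 20 N and z of buffer_10 in the frame of lift_stand below 0.03 m).
It fails at once if the bottle is banged or pressed onto the shelf with more than 25 N (contact force between buffer_10 and lift_stand above 25 N).
It fails at once if a vial or the dropper bottle is shifted by more than 30 mm or knocked over (distance of any of vial_0, vial_1, dropper from where it was at the start of the episode above 0.03 m or angle between any of vial_0, vial_1, dropper's own z axis and vertical above 0.5 rad).
It also fails if it takes over 58 s, if anything falls off the work surface, if the arm or the gripper's body presses on something with over 40 N, if the wrist force passes 120 N, or if a joint passes its speed limit or range.

## Working session

There is one attempt and no reset: what is moved stays moved. The work goes in short steps, Python scripts to look and compute and a tool call to move; the robot and the scene stay as the last step left them, time stands still between calls to the robot, and variables do not carry over. Pictures are saved under pics/ and viewed, at most 11 in all, crops included, and the job is handed in when it is done.

Besides the shell and the picture viewer there is one more tool, called after "Request:" in YAML: its name, and indented under it one key for each argument. carry_out: Moves the arm, as the interface text tells. Its arguments: {"type":"object","properties":{"moves":{"type":"array"},"newtons":{"type":"number"}},"required":["moves"]}

```bash
mkdir -p pics; python3 - <<'E'
from workcell import arm
import cv2,numpy as np
for n in("scene","top"):
    im=arm.read_camera(n);cv2.imwrite(f"pics/{n}0.png",im[:,:,::-1]);c=arm.get_calibration(n)
    print(n,np.round(c["camera_matrix"],1).tolist(),np.round(c["world_from_camera"],3).tolist())
s=arm.read_state();print(s["clock"],np.round(s["ee_rot"],3).tolist(),s["ft_force"],s["width"])
E
```

```text
scene [[366.8, 0.0, 252.4], [0.0, 366.8, 196.0], [0.0, 0.0, 1.0]] [[0.678, -0.423, 0.601, 0.033], [-0.735, -0.369, 0.57, -0.635], [-0.019, -0.828, -0.561, 0.565], [0.0, 0.0, 0.0, 1.0]]
top [[459.7, 0.0, 253.8], [0.0, 459.7, 192.4], [0.0, 0.0, 1.0]] [[0.009, -0.981, 0.195, 0.279], [-1.0, -0.008, 0.004, -0.144], [-0.003, -0.195, -0.981, 1.321], [0.0, 0.0, 0.0, 1.0]]
0.1 [[-0.962, 0.274, -0.001], [0.274, 0.962, -0.002], [0.0, -0.002, -1.0]] [0.43231458 0.47130675 0.46943646] 0.08730006297335328
```

View pics/scene0.png

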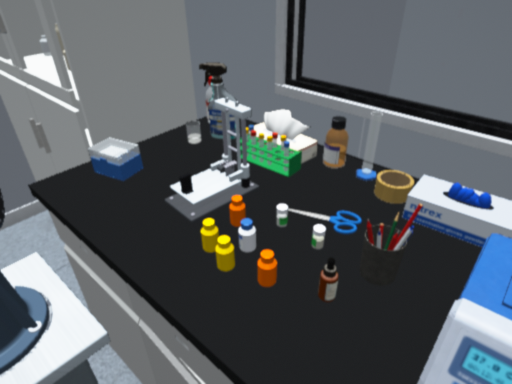

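View pics/top0.png

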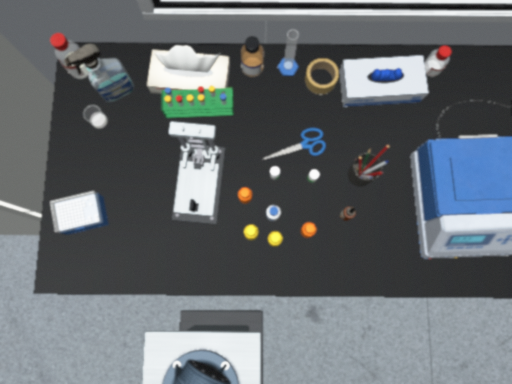

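The scene view shows the stand, with its black fin at about (186,184), and the white, blue-capped buffer bottle at (247,236). In the top view they are at (193,205) and (273,212). Next I'll enlarge both areas.

```bash
python3 - <<'E'
import cv2,numpy as np
t=cv2.imread("pics/top0.png")[110:260,155:335];s=cv2.imread("pics/scene0.png")[90:290,155:355]
cv2.imwrite("pics/t1.png",cv2.resize(t,None,fx=4,fy=4,interpolation=cv2.INTER_CUBIC)[:600])
cv2.imwrite("pics/s1.png",cv2.resize(s,None,fx=3,fy=3,interpolation=cv2.INTER_CUBIC))
E
```

```text
(no output)
```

View pics/t1.png

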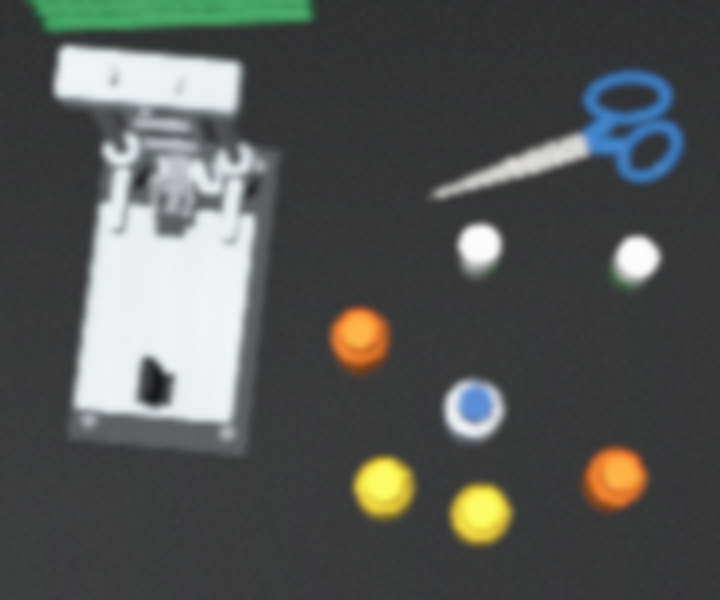

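View pics/s1.png

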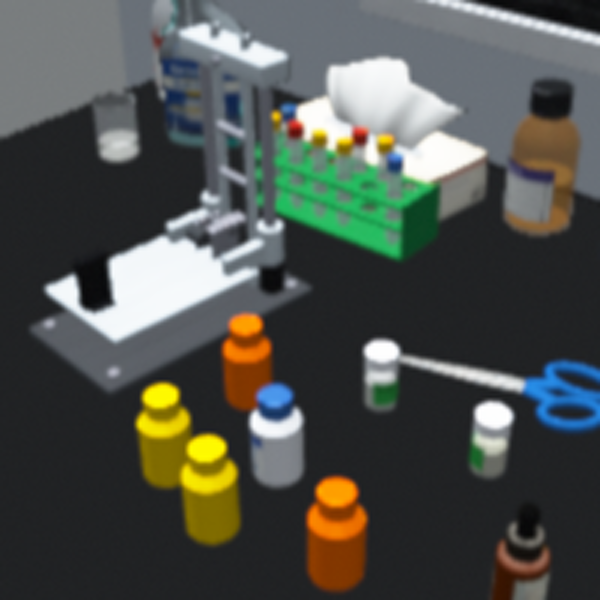

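The crops show these points. Top crop: shelf front corners (75,408) and (232,423), base front corners (68,438) and (245,455), buffer cap (476,405). Scene crop: rungs near (232,130) and (235,177), buffer cap (275,395).

```bash
cat > h.py <<'E'
import numpy as np,cv2
from workcell import arm
def ray(n,u,v):
    c=arm.get_calibration(n);K=np.array(c["camera_matrix"]);T=np.array(c["world_from_camera"])
    return T[:3,3],T[:3,:3]@np.linalg.solve(K,[u,v,1.])
def pl(n,u,v,z):
    o,d=ray(n,u,v);return o+d*(z-o[2])/d[2]
def proj(n,p):
    c=arm.get_calibration(n);K=np.array(c["camera_matrix"]);T=np.linalg.inv(np.array(c["world_from_camera"]))
    q=K@(T[:3,:3]@p+T[:3,3]);return q[:2]/q[2]
def tc(u,v,z): return pl("top",155+u/4-.375,110+v/4-.375,z)
def sc(u,v,z): return pl("scene",155+u/3-.33,90+v/3-.33,z)
E
python3 - <<'E'
from h import *
np.set_printoptions(precision=4,suppress=True)
a=[tc(75,408,.05),tc(232,423,.05)];b=[tc(68,438,.012),tc(245,455,.012),tc(280,152,.012)]
print("shelf",*a,np.linalg.norm(a[0]-a[1]));print("base",*b,np.linalg.norm(b[0]-b[1]),np.linalg.norm(b[2]-b[1]))
ex=(b[2]-b[1])[:2];ex/=np.linalg.norm(ex);ey=np.array([-ex[1],ex[0]])
print("yaw",np.degrees(np.arctan2(*ex[::-1])))
d=(b[0]-b[1])[:2];print("yaw front",np.degrees(np.arctan2(-d[0],d[1])))
d=(a[0]-a[1])[:2];print("yaw shelf front",np.degrees(np.arctan2(-d[0],d[1])))
mid=(a[0]+a[1])[:2]/2
bm=(b[0]+b[1])[:2]/2
for yaw in(-6,-5.5,-5):
  y=np.radians(yaw);ex=np.array([np.cos(y),np.sin(y)])
  org=(bm+ex*.115);print("org",org,"shelf front in stand",(mid-org)@ex,(mid-org)@[-ex[1],ex[0]],"handle",mid+ex*.019,"shelfmid",mid+ex*.082)
print("fin top ctr scene", sc(88,262,.099), "top", tc(152,365,.099))
org=bm+ex*.115
for (u,v) in((232,130),(235,177)):
  o,d=ray("scene",155+u/3-.33,90+v/3-.33)
  # intersect plane stand x=.08
  t=(.08-(o[:2]-org)@ex)/(d[:2]@ex);p=o+d*t;print("rung",p,(p[:2]-org)@[-ex[1],ex[0]])
# buffer
im=cv2.imread("pics/top0.png");hsv=cv2.cvtColor(im,cv2.COLOR_BGR2HSV)
def blobs(n,lo,hi,box):
    im=cv2.imread(f"pics/{n}0.png");h=cv2.cvtColor(im,cv2.COLOR_BGR2HSV);m=cv2.inRange(h,lo,hi)
    k,_,st,ce=cv2.connectedComponentsWithStats(m)
    return [(ce[i].round(1),st[i].tolist()) for i in range(1,k) if st[i][4]>8 and box[0]<ce[i][0]<box[1] and box[2]<ce[i][1]<box[3]]
for n,box in(("top",(235,330,160,260)),("scene",(190,290,170,290))):
  for nm,lo,hi in(("blue",(100,100,80),(125,255,255)),("orange",(3,150,80),(18,255,255)),("yellow",(22,150,80),(35,255,255))):
    for c,s in blobs(n,lo,hi,box):print(n,nm,c,s,pl(n,*c,.075 if nm=="blue" else .06))
print("vials",tc(480,243,.052),tc(637,257,.052))
E
```

```text
shelf [0.4754 0.0859 0.05  ] [ 0.4658 -0.0241  0.05  ] 0.11047145419939322
base [0.4595 0.0969 0.012 ] [ 0.4483 -0.0305  0.012 ] [ 0.6741 -0.0508  0.012 ] 0.1278412366929602 0.22669613331221306
yaw -5.138355673806391
yaw front -5.027294261554889
yaw shelf front -5.019044805669466
org [0.5683 0.0212] shelf front in stand -0.09814035473422313 -0.0005552887284804932 handle [0.4895 0.0289] shelfmid [0.5521 0.0223]
org [0.5684 0.0222] shelf front in stand -0.09814584244465493 -0.0007023938776889997 handle [0.4895 0.0291] shelfmid [0.5522 0.023 ]
org [0.5684 0.0232] shelf front in stand -0.09815261366443807 -0.0008494455368842947 handle [0.4895 0.0292] shelfmid [0.5523 0.0238]
fin top ctr scene [0.4832 0.023  0.099 ] top [0.4976 0.0263 0.099 ]
rung [0.6482 0.0167 0.1615] 0.0004887831807346291
rung [0.6481 0.0161 0.1158] -0.00012744206082006986
top blue [273.4 210.6] [270, 207, 7, 8, 45] [ 0.4767 -0.1927  0.075 ]
top orange [244.6 194.5] [238, 187, 14, 16, 186] [ 0.5239 -0.1129  0.06  ]
top orange [308.3 229.3] [301, 222, 16, 16, 194] [ 0.4278 -0.2893  0.06  ]
top yellow [250.5 231.5] [244, 224, 14, 16, 178] [ 0.4204 -0.1304  0.06  ]
top yellow [274.7 238.2] [268, 231, 15, 15, 176] [ 0.4026 -0.1969  0.06  ]
scene blue [246.7 223.1] [241, 217, 12, 13, 120] [ 0.4741 -0.1983  0.075 ]
scene orange [236.5 210.2] [229, 195, 17, 32, 393] [ 0.507  -0.1339  0.06  ]
scene orange [266.6 268.8] [257, 248, 21, 39, 622] [ 0.4113 -0.3093  0.06  ]
scene yellow [217.4 244.3] [200, 217, 35, 55, 1118] [ 0.3966 -0.1878  0.06  ]
vials [ 0.596  -0.1971  0.052 ] [ 0.5866 -0.3083  0.052 ]
```

Request:
carry_out:
  moves: [60,1,-1.8,0,0,0,0.5,60,1.5,-2.7,0,0,0,1,60,2,-3.6,0,0,0,1.5,60,2.5,-4.5,0,0,0,2.16,60,3,-5.4,0,0,0,2.16,60,3.5,-6.3,0,0,0,2.16,60,4,-7.2,0,0,0,2.16,60,4,-7.2,0,0,0,2.16]
  newtons: 40

```text
clock: 0.77
tool_pos: [0.3317, 0.3108, 0.1939]
ee_rot: [[-0.996, 0.089, -0.0], [0.089, 0.996, -0.001], [0.0, -0.001, -1.0]]
ft_force: [0.9, 1.2, -0.2]
width: 0.0532
grip_force: 0.0
```

Request:
carry_out:
  moves: [60,0.5,-0.9,0,0,0,0,60,1,-1.8,0,0,0,0,60,1.5,-2.7,0,0,0,0,60,2,-3.6,0,0,0,0,60,2.5,-4.5,0,0,0,0,60,3,-5.4,0,0,0,0,60,3.5,-6.3,0,0,0,0,60,3.95,-7.08,0,0,0,0]

```text
clock: 1.43
tool_pos: [0.4901, 0.0273, 0.1939]
ee_rot: [[-0.996, 0.09, -0.0], [0.09, 0.996, -0.0], [-0.0, -0.0, -1.0]]
ft_force: [0.2, 0.4, -0.2]
width: 0.0526
grip_force: 0.0
```

Request:
carry_out:
  moves: [60,0,0,-0.7,0,0,0,60,0,0,-1.4,0,0,0,60,0,0,-1.8,0,0,0,60,0,0,-1.8,0,0,0,60,0,0,-1.8,0,0,0]

```text
clock: 1.85
tool_pos: [0.4886, 0.0298, 0.1213]
ee_rot: [[-0.996, 0.089, -0.003], [0.089, 0.996, 0.0], [0.003, 0.0, -1.0]]
ft_force: [0.6, -0.8, -0.0]
width: 0.0521
grip_force: 0.0
```

```bash
python3 - <<'E'
from h import *
s=arm.read_state();print(s["clock"],s["tool_pos"],s["ft_force"],s["width"])
a=arm.read_camera("top")[130:250,150:250,::-1];b=arm.read_camera("scene")[100:250,130:280,::-1]
o=np.hstack([cv2.resize(a,(400,480),interpolation=3),cv2.resize(b,(400,400),interpolation=3)if 0 else cv2.copyMakeBorder(cv2.resize(b,(400,400),interpolation=3),0,80,0,0,0)])
cv2.imwrite("pics/g1.png",o)
E
```

```text
1.85 [0.48855476 0.02984909 0.12130834] [ 0.59932139 -0.78282161 -0.0151594 ] 0.05210664952798374
```

View pics/g1.png

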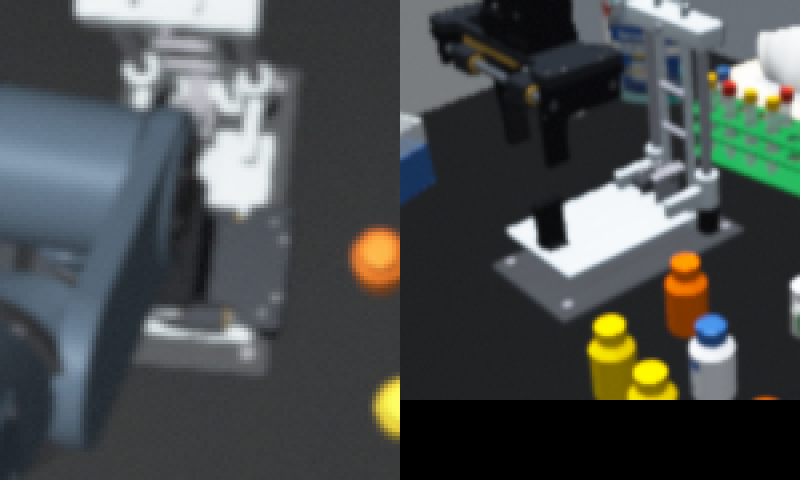

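```bash
python3 - <<'E'
from h import *
f=lambda p:(proj("scene",np.array(p))-[130,100])*8/3+[400,0]
print("fin top",f([.4895,.029,.099]),"fin base",f([.4895,.029,.05]))
ey=np.array([.089,.996,0])
for k in(-.026-.008,.026+.008):print("tip",f(np.array([.4886,.0298,.1103])+ey*k))
print("shelf front corners",f([.4754,.0859,.05]),f([.4658,-.0241,.05]))
E
```

```text
fin top [545.30665174 200.49382706] fin base [551.58040808 244.24173569]
tip [563.29553511 203.73408824]
tip [522.64546125 177.11583139]
shelf front corners [503.8895267  229.32214559] [567.90757589 275.93552875]
```

```bash
python3 - <<'E'
from h import *
b=arm.read_camera("scene")[110:210,140:260,::-1]
b=cv2.resize(b,(720,600),interpolation=3).astype(float)
cv2.imwrite("pics/g2.png",np.clip(255*(b/255)**.5,0,255).astype(np.uint8))
E
```

```text
(no output)
```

View pics/g2.png

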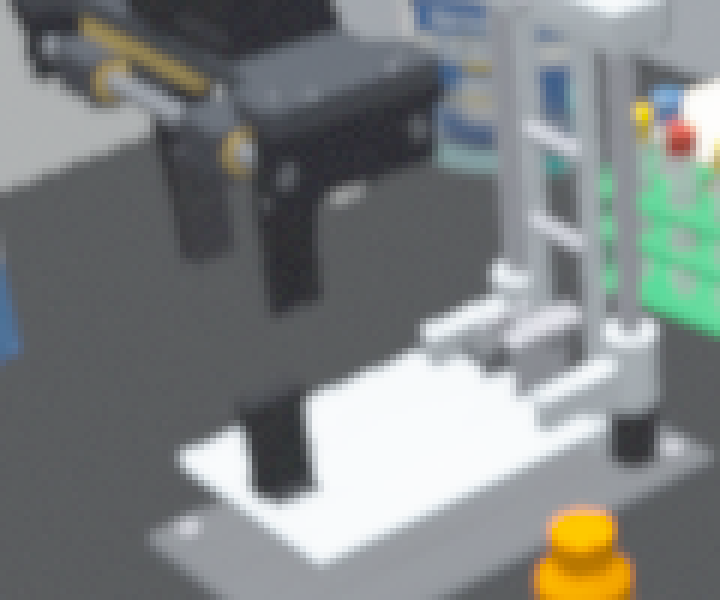

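The fingertips show at scene pixels (189.5,160) and (174.5,152), about 16 px above where I predicted them. I'll cross-check against the top view.

```bash
python3 - <<'E'
from h import *
np.set_printoptions(precision=4,suppress=True)
s=arm.read_state();print(s["clock"],s["tool_pos"],s["q"])
for z in(.16,.2,.24,.28):print(z,"right edge of body, front/back corners (top)",pl("top",219,213,z),pl("top",222.5,182,z))
for z in(.11,.13,.15,.17):print(z,"tip mid scene",(pl("scene",189.5,160,z)+pl("scene",174.5,152,z))/2)
E
```

```text
2.0 [0.4904 0.0299 0.1232] [-0.167   0.457   1.8366  0.      0.8453 -1.649 ]
0.16 right edge of body, front/back corners (top) [ 0.4559 -0.0506  0.16  ] [ 0.537  -0.0578  0.16  ]
0.2 right edge of body, front/back corners (top) [ 0.4498 -0.0538  0.2   ] [ 0.5281 -0.0607  0.2   ]
0.24 right edge of body, front/back corners (top) [ 0.4437 -0.057   0.24  ] [ 0.5192 -0.0637  0.24  ]
0.28 right edge of body, front/back corners (top) [ 0.4376 -0.0603  0.28  ] [ 0.5103 -0.0667  0.28  ]
0.11 tip mid scene [0.5373 0.098  0.11  ]
0.13 tip mid scene [0.5152 0.0658 0.13  ]
0.15 tip mid scene [0.493  0.0336 0.15  ]
0.17 tip mid scene [0.4709 0.0014 0.17  ]
```

Request:
carry_out:
  moves: [60,0,0,-0.4,0,0,0,60,0,0,-0.8,0,0,0,60,0,0,-1.1,0,0,0,60,0,0,-1.1,0,0,0]

```text
clock: 2.33
tool_pos: [0.4888, 0.0301, 0.0776]
ee_rot: [[-0.996, 0.089, -0.001], [0.089, 0.996, 0.0], [0.001, 0.0, -1.0]]
ft_force: [-0.6, -0.4, -0.2]
width: 0.0523
grip_force: 0.0
```

```bash
python3 - <<'E'
from h import *
s=arm.read_state();print(s["clock"],s["tool_pos"],s["ft_force"])
b=arm.read_camera("scene")[110:210,140:260,::-1]
b=cv2.resize(b,(720,600),interpolation=3).astype(float)
cv2.imwrite("pics/g3.png",np.clip(255*(b/255)**.5,0,255).astype(np.uint8))
E
```

```text
2.3333 [0.48881689 0.03014404 0.07757555] [-0.60339432 -0.39830726 -0.17657662]
```

View pics/g3.png

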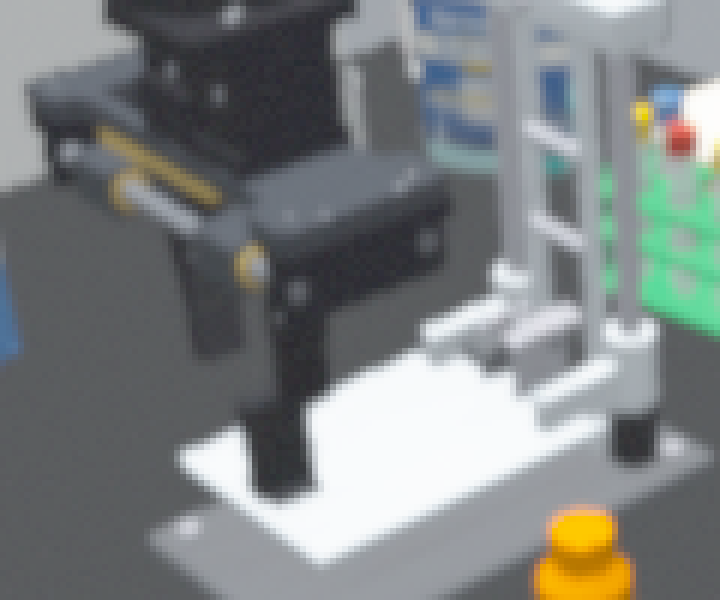

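The tips look level with the fin's top. I'll settle it by feel with a light close.

Request:
carry_out:
  moves: [0,0,0,0,0,0,0,0,0,0,0,0,0,0,0,0,0,0,0,0,0,0,0,0,0,0,0,0,0,0,0,0,0,0,0,0,0,0,0,0,0,0]
  newtons: 8

```text
clock: 2.88
tool_pos: [0.4896, 0.0298, 0.0784]
ee_rot: [[-0.996, 0.089, 0.001], [0.089, 0.996, -0.0], [-0.001, -0.0, -1.0]]
ft_force: [-0.1, -0.6, -1.0]
width: 0.02
grip_force: 0.0
```

Request:
carry_out:
  moves: [0,0,0,0,0,0,0,0,0,0,0,0,0,0,0,0,0,0,0,0,0,0,0,0,0,0,0,0]

```text
clock: 3.22
tool_pos: [0.4893, 0.0298, 0.078]
ee_rot: [[-0.996, 0.089, -0.0], [0.089, 0.996, 0.0], [0.0, 0.0, -1.0]]
ft_force: [-0.0, -0.2, -0.3]
width: 0.0015
grip_force: 0.0
```

The gripper closed on air, so the real tips sit about 38 mm higher than the nominal tool frame says, as the picture showed. I'll open, go down about 36 mm while watching the force, and close again.

Request:
carry_out:
  moves: [50,0,0,0,0,0,0,50,0,0,0,0,0,0,50,0,0,0,0,0,0,50,0,0,0,0,0,0,50,0,0,0,0,0,0,50,0,0,0,0,0,0,50,0,0,-0.2,0,0,0,50,0,0,-0.2,0,0,0]

```text
clock: 3.88
tool_pos: [0.4887, 0.0299, 0.0691]
ee_rot: [[-0.996, 0.089, -0.002], [0.089, 0.996, 0.0], [0.002, 0.0, -1.0]]
ft_force: [-1.2, 0.5, 0.2]
width: 0.0416
grip_force: 0.0
```

Request:
carry_out:
  moves: [45,0,0,-0.2,0,0,0,45,0,0,-0.4,0,0,0,45,0,0,-0.55,0,0,0,45,0,0,-0.7,0,0,0,45,0,0,-0.7,0,0,0]

```text
clock: 4.3
tool_pos: [0.4883, 0.03, 0.0406]
ee_rot: [[-0.996, 0.089, -0.003], [0.089, 0.996, 0.0], [0.003, 0.0, -1.0]]
ft_force: [-0.2, -0.3, 0.4]
width: 0.0392
grip_force: 0.0
```

Request:
carry_out:
  moves: [0,0,0,0,0,0,0,0,0,0,0,0,0,0,0,0,0,0,0,0,0,0,0,0,0,0,0,0,0,0,0,0,0,0,0,0,0,0,0,0,0,0,0,0,0,0,0,0,0]
  newtons: 15

```text
clock: 4.88
tool_pos: [0.4896, 0.0297, 0.0423]
ee_rot: [[-0.996, 0.089, 0.001], [0.089, 0.996, -0.0], [-0.001, -0.0, -1.0]]
ft_force: [0.7, -0.6, 2.4]
width: 0.0115
grip_force: 15.0
```

Request:
carry_out:
  moves: [0,0,0,0,0,0,0,0,0,0,0.1,0,0,0,0,0,0,0.3,0,0,0,0,0,0,0.5,0,0,0,0,0,0,0.6,0,0,0,0,0,0,0.6,0,0,0]
  newtons: 45

```text
clock: 5.38
tool_pos: [0.4896, 0.0297, 0.0671]
ee_rot: [[-0.996, 0.089, 0.001], [0.089, 0.996, -0.0], [-0.001, -0.0, -1.0]]
ft_force: [1.5, -0.3, -4.9]
width: 0.0113
grip_force: 45.0
```

Request:
carry_out:
  moves: [0,0,0,0.2,0,0,0,0,0,0,0.4,0,0,0,0,0,0,0.6,0,0,0,0,0,0,0.8,0,0,0,0,0,0,1.0,0,0,0,0,0,0,1.2,0,0,0,0,0,0,1.4,0,0,0,0,0,0,1.4,0,0,0]

```text
clock: 6.05
tool_pos: [0.4896, 0.0297, 0.1238]
ee_rot: [[-0.996, 0.089, 0.001], [0.089, 0.996, -0.001], [-0.001, -0.0, -1.0]]
ft_force: [1.8, -2.8, -4.6]
width: 0.0116
grip_force: 45.0
```

Request:
carry_out:
  moves: [0,0,0,0.2,0,0,0,0,0,0,0.4,0,0,0,0,0,0,0.6,0,0,0,0,0,0,0.75,0,0,0,0,0,0,0.85,0,0,0,0,0,0,0.95,0,0,0,0,0,0,0.95,0,0,0]

```text
clock: 6.63
tool_pos: [0.4895, 0.0297, 0.1609]
ee_rot: [[-0.996, 0.089, 0.001], [0.089, 0.996, -0.0], [-0.001, -0.0, -1.0]]
ft_force: [3.5, -1.0, -5.3]
width: 0.0114
grip_force: 45.0
```

```bash
python3 - <<'E'
from h import *
s=arm.read_state();print(s["clock"],s["tool_pos"],s["ft_force"],s["width"])
b=arm.read_camera("scene")[70:220,130:280,::-1]
b=cv2.resize(b,(600,600),interpolation=3).astype(float)
cv2.imwrite("pics/g4.png",np.clip(255*(b/255)**.6,0,255).astype(np.uint8))
E
```

```text
6.6333 [0.48953718 0.02972205 0.16092206] [ 3.54762213 -1.00368118 -5.27798049] 0.011409521737967259
```

View pics/g4.png

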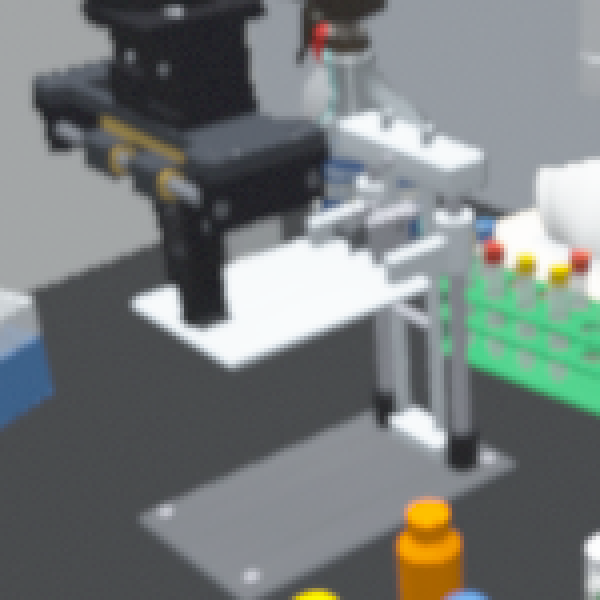

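Request:
carry_out:
  moves: [0,0,0,-0.05,0,0,0,0,0,0,-0.12,0,0,0,0,0,0,-0.2,0,0,0,0,0,0,-0.27,0,0,0,0,0,0,-0.34,0,0,0,0,0,0,-0.4,0,0,0,0,0,0,-0.4,0,0,0]

```text
clock: 7.27
tool_pos: [0.4895, 0.0297, 0.1433]
ee_rot: [[-0.996, 0.089, -0.0], [0.089, 0.996, -0.0], [0.0, -0.0, -1.0]]
ft_force: [4.2, -2.4, -7.8]
width: 0.0116
grip_force: 45.0
```

Request:
carry_out:
  moves: [0,0,0,-0.025,0,0,0,0,0,0,-0.05,0,0,0,0,0,0,-0.05,0,0,0]

```text
clock: 7.52
tool_pos: [0.4895, 0.0297, 0.1418]
ee_rot: [[-0.996, 0.089, 0.0], [0.089, 0.996, -0.0], [-0.0, -0.0, -1.0]]
ft_force: [4.2, -2.9, -6.8]
width: 0.0117
grip_force: 45.0
```

Request:
carry_out:
  moves: [0,0,0,-0.025,0,0,0,0,0,0,-0.025,0,0,0,0,0,0,-0.025,0,0,0]

```text
clock: 7.77
tool_pos: [0.4895, 0.0297, 0.141]
ee_rot: [[-0.996, 0.089, 0.0], [0.089, 0.996, -0.0], [-0.0, -0.0, -1.0]]
ft_force: [4.4, -3.0, -6.5]
width: 0.0114
grip_force: 45.0
```

Request:
carry_out:
  moves: [0,0,0,-0.025,0,0,0,0,0,0,-0.025,0,0,0,0,0,0,-0.025,0,0,0]

```text
clock: 8.02
tool_pos: [0.4895, 0.0297, 0.14]
ee_rot: [[-0.996, 0.089, 0.0], [0.089, 0.996, -0.0], [-0.0, -0.0, -1.0]]
ft_force: [5.3, -3.7, -6.0]
width: 0.0117
grip_force: 45.0
```

Request:
carry_out:
  moves: [0,0,0,-0.025,0,0,0,0,0,0,-0.025,0,0,0,0,0,0,-0.025,0,0,0]

```text
clock: 8.27
tool_pos: [0.4895, 0.0297, 0.139]
ee_rot: [[-0.996, 0.089, 0.0], [0.089, 0.996, -0.0], [-0.0, -0.0, -1.0]]
ft_force: [4.8, -2.6, -5.3]
width: 0.0117
grip_force: 45.0
```

Request:
carry_out:
  moves: [0,0,0,-0.025,0,0,0,0,0,0,-0.025,0,0,0,0,0,0,-0.025,0,0,0]

```text
clock: 8.52
tool_pos: [0.4895, 0.0298, 0.138]
ee_rot: [[-0.996, 0.089, 0.0], [0.089, 0.996, -0.0], [-0.0, -0.0, -1.0]]
ft_force: [3.9, -3.4, -5.1]
width: 0.0116
grip_force: 45.0
```

Request:
carry_out:
  moves: [0,0,0,-0.025,0,0,0,0,0,0,-0.025,0,0,0,0,0,0,-0.025,0,0,0]

```text
clock: 8.77
tool_pos: [0.4895, 0.0298, 0.137]
ee_rot: [[-0.996, 0.089, 0.0], [0.089, 0.996, -0.0], [-0.0, -0.0, -1.0]]
ft_force: [3.4, -3.6, -5.4]
width: 0.0117
grip_force: 45.0
```

Request:
carry_out:
  moves: [0,0,0,-0.025,0,0,0,0,0,0,-0.025,0,0,0,0,0,0,-0.025,0,0,0]

```text
clock: 9.02
tool_pos: [0.4896, 0.0298, 0.1367]
ee_rot: [[-0.996, 0.089, 0.001], [0.089, 0.996, -0.0], [-0.001, -0.0, -1.0]]
ft_force: [1.4, -2.4, 3.6]
width: 0.0116
grip_force: 45.0
```

The pawl is seated: the force jumped by 9 N and the descent stopped with the joint at about 0.094. I'll ease off 0.4 mm and release.

Request:
carry_out:
  moves: [0,0,0,0.01,0,0,0,0,0,0,0.01,0,0,0,45,0,0,0.01,0,0,0,45,0,0,0.01,0,0,0,45,0,0,0.01,0,0,0,45,0,0,0.01,0,0,0,45,0,0,0.01,0,0,0,45,0,0,0.01,0,0,0]

```text
clock: 9.68
tool_pos: [0.4888, 0.0301, 0.1362]
ee_rot: [[-0.996, 0.089, -0.001], [0.089, 0.996, 0.0], [0.001, 0.0, -1.0]]
ft_force: [-0.1, 0.3, -0.2]
width: 0.0377
grip_force: 0.0
```

Request:
carry_out:
  moves: [45,0,0,0,0,0,0,45,0,0,0,0,0,0,45,0,0,0,0,0,0,45,0,0,0,0,0,0,45,0,0,0.5,0,0,0,45,0,0,1,0,0,0,45,0,0,1.5,0,0,0,45,0,0,1.5,0,0,0]

```text
clock: 10.35
tool_pos: [0.4921, 0.0295, 0.1998]
ee_rot: [[-0.996, 0.089, 0.008], [0.089, 0.996, -0.001], [-0.008, -0.001, -1.0]]
ft_force: [0.9, -0.5, 0.6]
width: 0.0392
grip_force: 0.0
```

Request:
carry_out:
  moves: [72,-0.05,-0.6,0,0,0,0,72,-0.1,-1.5,0,0,0,0,72,-0.15,-2.4,0,0,0,0,72,-0.2,-3.3,0,0,0,0,72,-0.25,-4.2,0,0,0,0,72,-0.3,-5.1,0,0,0,0,72,-0.3,-5.57,0,0,0,0,72,-0.3,-5.57,0,0,0,0]

```text
clock: 11.02
tool_pos: [0.4777, -0.1975, 0.1959]
ee_rot: [[-0.996, 0.094, 0.001], [0.094, 0.996, -0.002], [-0.001, -0.002, -1.0]]
ft_force: [-1.2, -0.3, 0.8]
width: 0.0625
grip_force: 0.0
```

Request:
carry_out:
  moves: [72,0,0,-0.7,0,0,0,72,0,0,-1.4,0,0,0,72,0,0,-2.1,0,0,0,72,0,0,-2.8,0,0,0,72,0,0,-2.8,0,0,0,72,0,0,-2.8,0,0,0]

```text
clock: 11.52
tool_pos: [0.476, -0.1912, 0.0832]
ee_rot: [[-0.996, 0.089, -0.004], [0.089, 0.996, 0.003], [0.004, 0.003, -1.0]]
ft_force: [0.4, 0.5, -0.2]
width: 0.0628
grip_force: 0.0
```

```bash
python3 - <<'E'
from h import *
s=arm.read_state();print(s["clock"],s["tool_pos"],s["ft_force"],s["width"])
im=arm.read_camera("scene")[:,:,::-1]
b=cv2.resize(im[110:290,145:325],(600,600),interpolation=3).astype(float)
cv2.imwrite("pics/g5.png",np.clip(255*(b/255)**.5,0,255).astype(np.uint8))
p=s["tool_pos"];ey=s["ee_rot"][:,1]
for k in(-1,1):print("pred tip",(proj("scene",p+[0,0,.027]+k*ey*(s["width"]/2+.007))-[145,110])*600/180)
print("cap top pred",(proj("scene",np.array([.477,-.193,.075]))-[145,110])*600/180)
E
```

```text
11.5167 [ 0.47599006 -0.19123043  0.08316604] [ 0.42637815  0.50128326 -0.20735902] 0.06279722719491099
pred tip [372.52691993 354.14921887]
pred tip [292.6491914  302.25545005]
cap top pred [336.12149927 371.60121057]
```

View pics/g5.png

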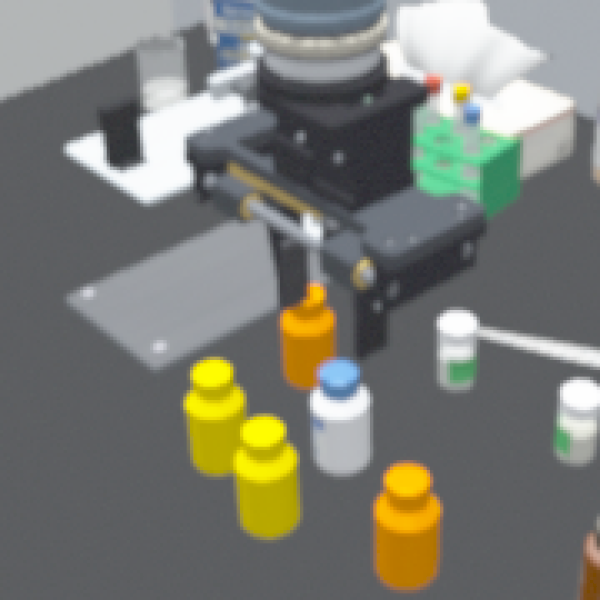

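The predicted tips, (372,354) and (293,302), match the picture, and the shelf is hanging raised. Now I'll go down around the bottle.

Request:
carry_out:
  moves: [72,0,0,-0.3,0,0,0,72,0,0,-0.6,0,0,0,72,0,0,-0.9,0,0,0,72,0,0,-1.2,0,0,0,72,0,0,-1.4,0,0,0,72,0,0,-1.5,0,0,0,72,0,0,-1.5,0,0,0]

```text
clock: 12.15
tool_pos: [0.4778, -0.193, 0.0249]
ee_rot: [[-0.996, 0.089, 0.001], [0.089, 0.996, -0.0], [-0.001, -0.0, -1.0]]
ft_force: [0.7, -0.1, -0.8]
width: 0.0629
grip_force: 0.0
```

Request:
carry_out:
  moves: [72,0,0,-0.1,0,0,0,72,0,0,-0.2,0,0,0,72,0,0,-0.3,0,0,0,72,0,0,-0.37,0,0,0,72,0,0,-0.37,0,0,0]

```text
clock: 12.57
tool_pos: [0.4771, -0.1928, 0.0091]
ee_rot: [[-0.996, 0.089, -0.001], [0.089, 0.996, 0.001], [0.001, 0.0, -1.0]]
ft_force: [-0.8, 0.1, -0.9]
width: 0.0626
grip_force: 0.0
```

Request:
carry_out:
  moves: [20,0,0,0,0,0,0,20,0,0,0,0,0,0,20,0,0,0,0,0,0,20,0,0,0,0,0,0,20,0,0,0,0,0,0,20,0,0,0,0,0,0,20,0,0,0,0,0,0]
  newtons: 8

```text
clock: 13.15
tool_pos: [0.4775, -0.1931, 0.0097]
ee_rot: [[-0.996, 0.089, 0.0], [0.089, 0.996, -0.0], [-0.0, -0.0, -1.0]]
ft_force: [-0.4, -0.2, 0.3]
width: 0.0374
grip_force: 8.0
```

Request:
carry_out:
  moves: [20,0,0,0,0,0,0,20,0,0,0.2,0,0,0,20,0,0,0.7,0,0,0,20,0,0,1.4,0,0,0,20,0,0,2.1,0,0,0,20,0,0,2.8,0,0,0,20,0,0,3.5,0,0,0,20,0,0,4.1,0,0,0]
  newtons: 15

```text
clock: 13.82
tool_pos: [0.4772, -0.1928, 0.1759]
ee_rot: [[-0.996, 0.089, 0.001], [0.089, 0.996, -0.001], [-0.001, -0.0, -1.0]]
ft_force: [0.4, 0.5, -1.1]
width: 0.0367
grip_force: 15.0
```

Request:
carry_out:
  moves: [20,0.2,0,0.2,0,0,0,20,0.6,0.3,0.2,0,0,0,20,1.1,0.8,0.2,0,0,0,20,1.5,1.4,0.2,0,0,0,20,1.77,2.0,0.2,0,0,0,20,1.77,2.6,0.2,0,0,0,20,1.77,3.0,0.2,0,0,0,20,1.77,3.0,0.2,0,0,0]

```text
clock: 14.48
tool_pos: [0.5469, -0.0693, 0.1817]
ee_rot: [[-0.996, 0.086, -0.002], [0.086, 0.996, 0.002], [0.002, 0.002, -1.0]]
ft_force: [-1.2, -0.4, -0.6]
width: 0.0369
grip_force: 15.0
```

Request:
carry_out:
  moves: [20,0,0.4,0,0,0,0,20,0,0.8,0,0,0,0,20,0,1.2,0,0,0,0,20,0,1.6,0,0,0,0,20,0,2.0,0,0,0,0,20,0,2.3,0,0,0,0,20,0,2.42,0,0,0,0,20,0,2.42,0,0,0,0]

```text
clock: 15.15
tool_pos: [0.5479, 0.0244, 0.1818]
ee_rot: [[-0.996, 0.088, -0.0], [0.088, 0.996, -0.0], [0.0, -0.0, -1.0]]
ft_force: [0.1, -0.5, -0.6]
width: 0.0372
grip_force: 15.0
```

```bash
python3 - <<'E'
from h import *
s=arm.read_state();print(s["clock"],s["tool_pos"],s["ft_force"],s["width"])
im=arm.read_camera("scene")[:,:,::-1]
b=cv2.resize(im[60:200,130:270],(600,600),interpolation=3).astype(float)
cv2.imwrite("pics/g6.png",np.clip(255*(b/255)**.6,0,255).astype(np.uint8))
E
```

```text
15.15 [0.54793198 0.0243748  0.18176646] [ 0.05810933 -0.54730625 -0.58143236] 0.037212919682933936
```

View pics/g6.png

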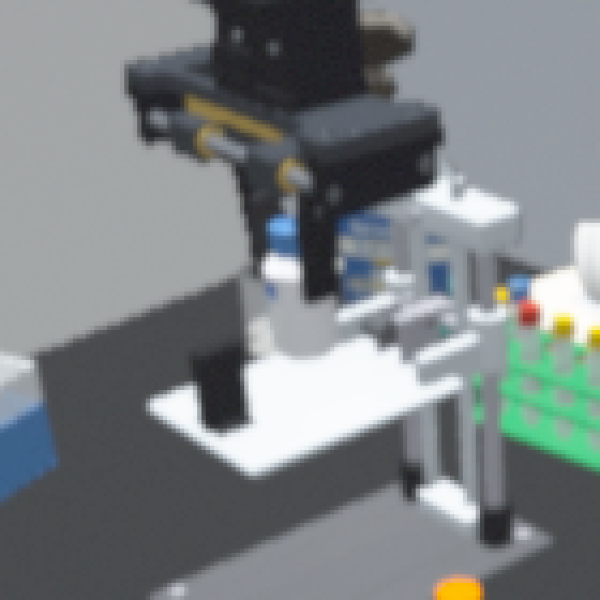

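The bottle is upright above the free part of the shelf. I'll lower it in steps until contact.

Request:
carry_out:
  moves: [20,0,0,-0.1,0,0,0,20,0,0,-0.2,0,0,0,20,0,0,-0.3,0,0,0,20,0,0,-0.4,0,0,0,20,0,0,-0.5,0,0,0,20,0,0,-0.55,0,0,0,20,0,0,-0.55,0,0,0]

```text
clock: 15.78
tool_pos: [0.5477, 0.0238, 0.1589]
ee_rot: [[-0.996, 0.089, -0.002], [0.089, 0.996, 0.0], [0.002, 0.0, -1.0]]
ft_force: [0.4, 0.1, -0.6]
width: 0.0372
grip_force: 15.0
```

Request:
carry_out:
  moves: [20,0,0,-0.025,0,0,0,20,0,0,-0.05,0,0,0,20,0,0,-0.05,0,0,0]

```text
clock: 16.03
tool_pos: [0.5482, 0.0238, 0.1576]
ee_rot: [[-0.996, 0.089, 0.0], [0.089, 0.996, -0.0], [-0.0, -0.0, -1.0]]
ft_force: [-0.3, 0.3, -1.2]
width: 0.0372
grip_force: 15.0
```

Request:
carry_out:
  moves: [20,0,0,-0.025,0,0,0,20,0,0,-0.05,0,0,0,20,0,0,-0.05,0,0,0]

```text
clock: 16.28
tool_pos: [0.5481, 0.0239, 0.1556]
ee_rot: [[-0.996, 0.089, -0.0], [0.089, 0.996, 0.0], [0.0, 0.0, -1.0]]
ft_force: [-0.5, -0.4, -0.1]
width: 0.0369
grip_force: 15.0
```

Request:
carry_out:
  moves: [20,0,0,-0.025,0,0,0,20,0,0,-0.025,0,0,0,20,0,0,-0.025,0,0,0]

```text
clock: 16.53
tool_pos: [0.5481, 0.0238, 0.1546]
ee_rot: [[-0.996, 0.089, -0.0], [0.089, 0.996, 0.0], [0.0, -0.0, -1.0]]
ft_force: [-0.2, 0.4, -0.0]
width: 0.037
grip_force: 15.0
```

Request:
carry_out:
  moves: [20,0,0,-0.025,0,0,0,20,0,0,-0.025,0,0,0,20,0,0,-0.025,0,0,0]

```text
clock: 16.78
tool_pos: [0.5484, 0.0238, 0.1541]
ee_rot: [[-0.996, 0.089, 0.001], [0.089, 0.996, -0.0], [-0.001, -0.0, -1.0]]
ft_force: [-0.5, 0.5, 3.5]
width: 0.0367
grip_force: 15.0
```

The bottle touches the shelf with about 4 N. I'll release and retreat straight up.

Request:
carry_out:
  moves: [70,0,0,0,0,0,0,70,0,0,0,0,0,0,70,0,0,0,0,0,0,70,0,0,0,0,0,0,70,0,0,0,0,0,0,70,0,0,0,0,0,0,70,0,0,0,0,0,0]

```text
clock: 17.37
tool_pos: [0.5481, 0.0238, 0.1536]
ee_rot: [[-0.996, 0.089, -0.0], [0.089, 0.996, 0.0], [0.0, 0.0, -1.0]]
ft_force: [-1.8, -0.8, -0.5]
width: 0.0606
grip_force: 0.0
```

Request:
carry_out:
  moves: [70,0,0,0.2,0,0,0,70,0,0,0.5,0,0,0,70,0,0,0.9,0,0,0,70,0,0,1.4,0,0,0,70,0,0,1.9,0,0,0,70,0,0,2.4,0,0,0,70,0,0,2.5,0,0,0,70,0,0,2.5,0,0,0]

```text
clock: 18.03
tool_pos: [0.5493, 0.0237, 0.2556]
ee_rot: [[-0.996, 0.089, 0.004], [0.089, 0.996, -0.001], [-0.004, -0.0, -1.0]]
ft_force: [0.3, 0.1, -0.8]
width: 0.0612
grip_force: 0.0
```

```bash
python3 - <<'E'
from h import *
s=arm.read_state();print(s["clock"],s["tool_pos"],s["ft_force"],s["width"])
im=arm.read_camera("scene")[:,:,::-1]
cv2.imwrite("pics/g7.png",cv2.resize(im[60:240,130:340],(700,600),interpolation=3))
E
```

```text
18.0333 [0.54931565 0.02370775 0.25558527] [ 0.29508609  0.08095994 -0.81861359] 0.06123896020668573
```

View pics/g7.png

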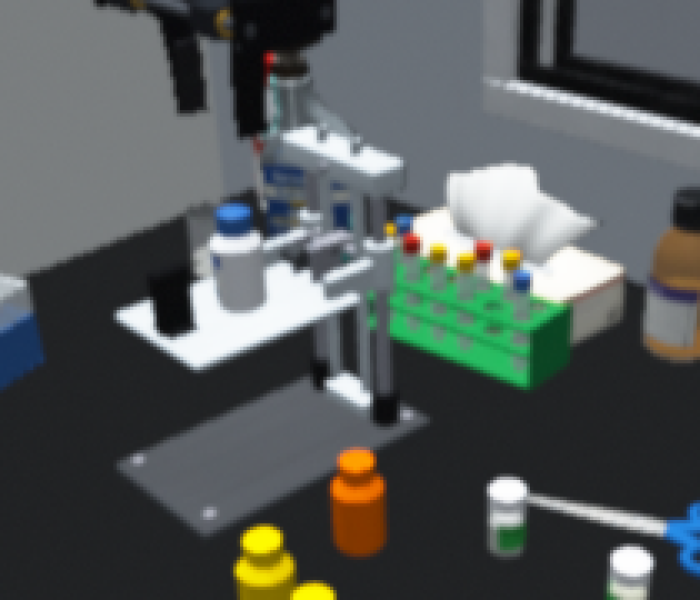

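The bottle stands upright at about (240,270) on the raised shelf, and the gripper is clear of it. I'll hand the job in.

```bash
python3 -c "
from workcell import arm
print(arm.finish_job())"
```

```text
the job is handed in; nothing more can be done
None
```

I handed the job in at about 18 s with the shelf resting by its pawl on the upper rung and the buffer bottle upright on it, released; the vials and dropper bottle were not touched, and the hand-in returned no verdict.

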